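Stand the fallen shadow screen up again and push it home

ROBOT

A 6-joint arm with a two-finger parallel gripper is mounted at the origin on a cart in front of the work surface, level with it; the furniture and walls round the work are solid. World frame = base frame: x ahead of the robot, y to its left, z up, the work surface at z = 0. Lengths are in m, angles in rad, forces in N, time in s.
With the tool pointing down it reaches from about 0.3 to 0.875 m from the base axis. Payload 6.4 kg.
Tool frame: the origin (TCP) lies between the finger pads; the fingertips stand ctrl.tip_extent ahead of it and the grasp point (between the pads) is the TCP (ctrl.tip_extent is the distance from the TCP to the fingertips, in m); z points along the fingers, y is the line along which they close (so a half turn about z gives the same grasp; the last joint's range is limited). The gripper opens to 85 mm and grips with 20 to 120 N. Pads are 22 mm wide; open, the fingers measure 114 mm over their backs; the gripper's body (76 mm by 85 mm) begins 54 mm behind the grasp point. The pads swing forward as they close: fully open they stand 13 mm farther back than shut.
Start: joints at [-1.441, 0.181, 1.607, -0, 1.354, -0.206], TCP at [0.189, -0.543, 0.25] pointing down, gripper open.
Joint ranges: [-2.99, 2.99], [-0.89, 2.07], [0.3, 2.58], [-1.14, 4.28], [0, 2.63], [-3.12, 3.12]. Speed limits (rad/s): [2.57, 2.57, 3.01, 3.14, 3.14, 3.14].

INTERFACE

Orientations are given as a unit quaternion [w, x, y, z].
In Python, from bench import ctrl gives the robot as it stands.
- The arm moves only by the tool send_rows, never from a script. Its arguments are lists of equal length, an entry for each row: "dr": the turn, a rotation vector about the tool's x, y, z in units of 6 degrees (1.0 is 6 degrees), a list of three; "xyz": the shift along the tool's x, y, z in cm, a list of three; "jaw": the opening in per cent of the stroke, from 0 (shut) to 100 (fully open). In form: {"dr": [[wx, wy, wz], ...], "xyz": [[dx, dy, dz], ...], "jaw": [jaw, ...]}. A call has exactly 8 rows; each row is the pose to reach, as a shift and turn from the pose commanded when the call began, along the tool's axes at that moment; what a row does not reach only later rows make up. A row lasts 1/8 s, in which the tool goes at most 62.5 mm and 10.7 degrees, less where a joint would pass 70% of its speed; a pose out of reach is approached as far as the arm can. A call with a gripper value outside its range is refused whole. The fingers move at their own pace and stop on an object; the grip force is fixed at half the most. Time passes only in rows, so rows that repeat a pose let the fingers close, or fill a call up. It gives the time, the measured TCP pose, the force, the opening and the grip force at its end, in the units of the state.
- ctrl.get_obs(): the state, without advancing time (a new reading comes with each control period).
- ctrl.camera(name): name is "scene" or "top" or "wrist"; returns the picture (480x640x3 uint8, red, green, blue); there is no depth.
- ctrl.calibration(name): a dict with "camera_matrix" (3x3 intrinsics, pixels), "D" ([k1, k2, p1, p2, k3] as OpenCV has them; the pictures are not rectified), "world_from_camera" (4x4, takes a point from camera to world coordinates). Camera axes: x right, y up, looking along -z (the intrinsics and any distortion apply to the point x, -y, -z); pixel columns grow to the right and rows downward; lengths in m; the calibration is good to about 2 mm. A picture is of the moment at which its call begins: read the wrist's pose just before it. calibration takes no time and is no camera call; for the wrist camera it gives the pose at the moment of the call.
- ctrl.hand_in(): hands the job in; it is judged then, once.
The state is a dict: "time_s": time; "q": joint angles; "dq": joint speeds; "joint_efforts": joint torques, N m; "eef_pos": TCP position; "eef_rot": TCP orientation; "wrist_force": force on the tool from outside, world axes, zero at the start; "torque": the same for the moment, N m; "opening": opening from 0.0 (shut) to 1.0 (fully open); "grasp_force": force on a finger pad.
Only numpy, scipy, OpenCV 4.12 (cv2) and the standard library are available. Lean on these libraries where they do the work, as an engineer would, in place of code of your own. Each camera call takes 0.05 s, during which the arm holds its last target. There are 200 camera calls.

TASK

The white shadow screen of the lamp experiment has fallen flat on its face towards the lamp. Without lifting it off the worktop, stand it back on its grey foot by pushing the raised end of the foot over towards the wooden batten, then push the standing screen along the worktop until the edge of its foot rests squarely against the side of the batten that faces the lamp, not beyond the batten's ends. It must be left standing upright, and the things standing round about stay where they are.

Things in the scene. Friction and masses are not known exactly. Their poses are not given: they have to be found in the camera images.
- screen: Loose L-shaped shadow screen, 0.3 kg, 100 mm wide: heavy grey foot plate 70 mm long, 20 mm thick; thin white board 4 mm thick, square on the foot's end and flush with its end face; 87 mm tall standing. Origin: middle of the heel edge (lower edge under the board), at height 0 fallen and standing. x: heel up the board to its top; y: along the heel; z: along the sole to the toe.
- screen_toe (a point): Middle of the toe edge of the sole, 70 mm from the heel along the screen's z; same axes. This edge goes against the batten. Standing: x up, z level towards the batten; the board's outer face is the plane z = 0 of the screen, on the lamp side. Push it home low, on the foot (lower 20 mm): pressed hard higher up against the batten it tips over.
- screen_push (a point): Middle of the foot's inner (board-side) face, 60 mm from the heel along z, 20 mm along x. At the start the board lies flat, x level towards the lamp, z up, and the foot is a wall 70 mm high at the heel. Pushed here away from the board, it turns about the heel edge; after some 20 to 25 degrees it falls on to its sole by itself.
- batten: Fixed wooden batten on the worktop, 260 mm long, 30 mm wide, 22 mm high. Origin: centre of its underside; y along its length, x level and square to it towards the lamp, z up. The stop face is the long side at x = +15 mm. The fallen screen's heel lies 130 to 185 mm from the batten's middle line.
- lamp: Fixed black lamp box 100x66x74 mm, with a lens barrel (16 mm long, 40 mm wide) on the side facing the batten; origin at the centre of its underside, x away from the batten. It is about 0.4 m from the batten.
- conical_flask: Bystander, to be left alone: clear conical glass flask, 82 mm wide, 125 mm tall, standing; origin at the centre of its underside.
- sample_jar: Bystander, to be left alone: jar of sand with a screw lid, 44 mm wide, 64 mm tall; origin at the centre of its underside.
- brass_mass_1: Bystander, to be left alone: brass mass with a knob, 40 mm wide, 34 mm tall; origin at the centre of its underside.
- beaker_250: Bystander, to be left alone: clear glass beaker, 74 mm wide, 96 mm tall, standing; origin at the centre of its underside.
- cell_holder: Bystander, to be left alone: battery holder with one fat cell, 42x90x36 mm; origin at the centre of its underside.
- stop_clock: Bystander, to be left alone: yellow timer lying flat, 68x62x18 mm; origin at the centre of its underside.
- masking_tape: Bystander, to be left alone: roll of masking tape lying flat, 96 mm wide, 25 mm tall; origin at the centre of its underside.
Not all that is in view belongs to the job. Leave any green look-alike of the screen alone.

How it is judged:
At the end, for the whole second after the job is handed in: The screen stands on its foot (within 0.08 rad of upright, heel on the worktop) at rest, its toe edge within 6 mm of the batten's lamp-side face, its heel edge within 0.09 rad of parallel to the batten, its middle within 80 mm of the batten's middle along the batten (angle between screen's own x axis and vertical below 0.08 rad and x of screen_toe in the frame of batten between 0.01 and 0.021 m and angle between the y axis of screen and the y axis of batten, either way round below 0.09 rad and y of screen in the frame of batten between -0.08 and 0.08 m and x of screen in the frame of batten above 0.07 m and height (world z) of screen below 0.006 m and linear speed of screen below 0.02 m/s and angular speed of screen below 0.1 rad/s); the robot touches nothing.
It fails at once if the heel of the screen comes more than 12 mm off the worktop (lifted, carried or knocked over the other way) (height (world z) of screen above 0.012 m).
It fails at once if a bystander is moved by more than 25 mm (distance of any of conical_flask, sample_jar, brass_mass_1, beaker_250, cell_holder, stop_clock, masking_tape from where it was at the start of the episode above 0.025 m).
It also fails if it takes over 50 s, if anything falls off the work surface, if the arm or the gripper's body presses on something with over 40 N, if the wrist force passes 120 N, or if a joint passes its speed limit or range.

## Working session

There is one attempt and no reset: what is moved stays moved. The work goes in short steps, Python scripts to look and compute and a tool call to move; the robot and the scene stay as the last step left them, time stands still between calls to the robot, and variables do not carry over. Pictures are saved under pics/ and viewed, at most 10 in all, crops included, and the job is handed in when it is done.

Besides the shell and the picture viewer there is one more tool, called after "Request:" in YAML: its name, and indented under it one key for each argument. send_rows: Moves the arm, as the interface text tells. Its arguments: {"type":"object","properties":{"dr":{"type":"array","items":{"type":"array","items":{"type":"number"}}},"xyz":{"type":"array","items":{"type":"array","items":{"type":"number"}}},"jaw":{"type":"array","items":{"type":"number"}}},"required":["dr","xyz","jaw"]}

```bash
mkdir -p pics; cat > h.py <<'E'
import numpy as np, cv2
from bench import ctrl
def snap(n,f):
    im=ctrl.camera(n); cv2.imwrite('pics/'+f,im[:,:,::-1]); return im
def ray(n,px,z):
    c=ctrl.calibration(n);K=np.array(c['camera_matrix']);D=np.array(c['D']);T=np.array(c['world_from_camera'])
    u=cv2.undistortPoints(np.array(px,float).reshape(-1,1,2),K,D)[:,0]
    d=np.c_[u[:,0],-u[:,1],-np.ones(len(u))]@T[:3,:3].T
    o=T[:3,3]; return o+d*((np.asarray(z,float)-o[2])/d[:,2])[:,None]
def proj(n,P):
    c=ctrl.calibration(n);K=np.array(c['camera_matrix']);D=np.array(c['D']);T=np.linalg.inv(np.array(c['world_from_camera']))
    q=np.array(P,float)@T[:3,:3].T+T[:3,3]; q=q*[1,-1,-1]
    return cv2.projectPoints(q,np.zeros(3),np.zeros(3),K,D)[0][:,0]
E
python3 - <<'E'
from h import *
snap('top','top0.png');snap('scene','scene0.png')
o=ctrl.get_obs();print(o['eef_pos'],o['eef_rot'],o['opening'],ctrl.tip_extent,o['time_s'])
for n in('top','scene'):print(np.round(ctrl.calibration(n)['world_from_camera'],3))
E
```

```text
[ 0.18941358 -0.54238932  0.24946066] [-8.20381006e-04  9.85937683e-01  1.67111372e-01  3.18148014e-05] 1.0004397133202414 0.019 0.1
[[ 0.058  0.977 -0.204  0.35 ]
 [-0.998  0.056 -0.016  0.017]
 [-0.004  0.205  0.979  1.267]
 [ 0.     0.     0.     1.   ]]
[[-0.892 -0.407  0.196  0.838]
 [ 0.451 -0.792  0.412  0.56 ]
 [-0.012  0.456  0.89   1.211]
 [ 0.     0.     0.     1.   ]]
```

View pics/top0.png

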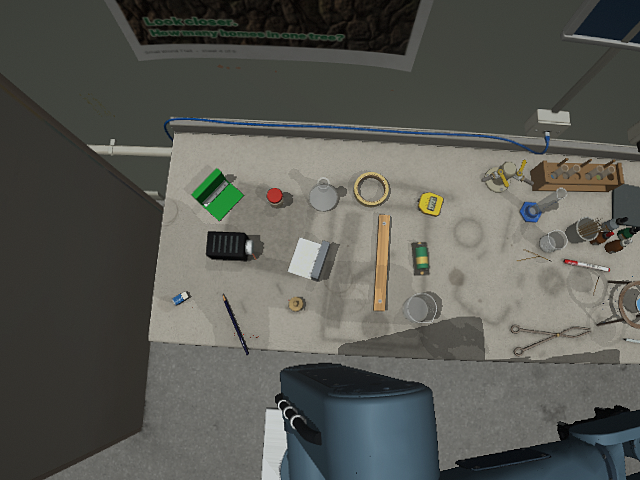

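View pics/scene0.png

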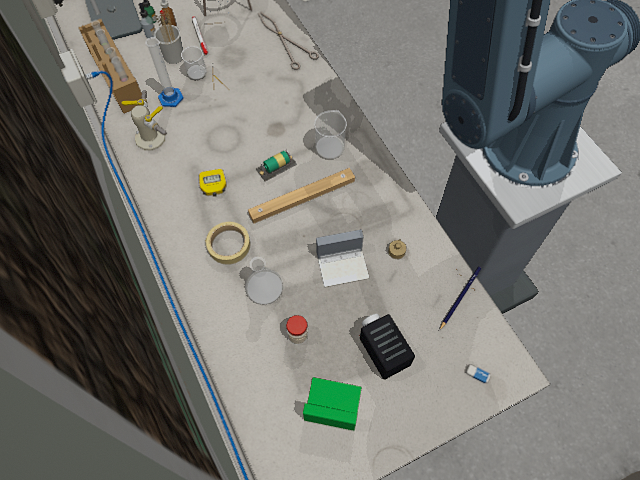

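The top view shows the batten from (383,214) to (380,310). The screen is at (312,258) with its foot on the batten side, the lamp is at (232,246), and the brass mass is at (297,304). I'll enlarge both views.

```bash
python3 - <<'E'
import cv2,numpy as np
a=cv2.imread('pics/top0.png')[200:320,270:400]; b=cv2.imread('pics/scene0.png')[155:295,240:375]
a=cv2.resize(a,None,fx=4,fy=4,interpolation=cv2.INTER_CUBIC)[:480,:400+120]
b=cv2.resize(b,None,fx=4,fy=4,interpolation=cv2.INTER_CUBIC)
cv2.imwrite('pics/ca.png',a);cv2.imwrite('pics/cb.png',b)
E
```

```text
(no output)
```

View pics/ca.png

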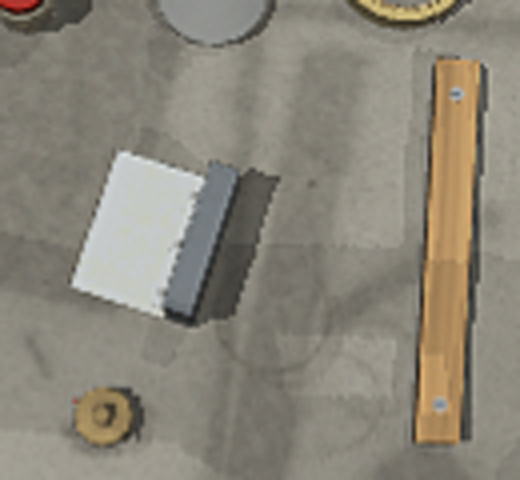

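View pics/cb.png

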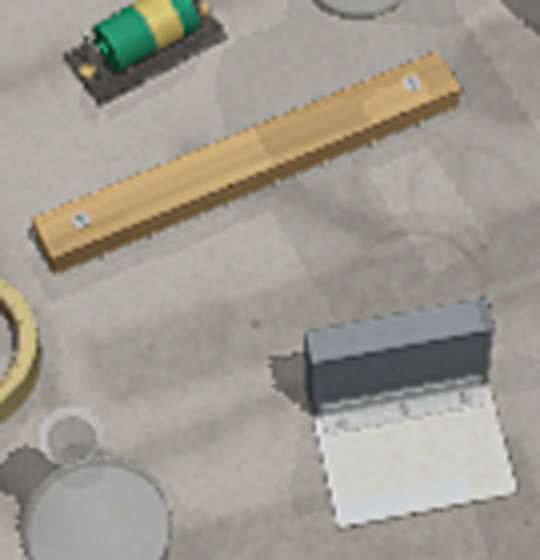

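```bash
python3 - <<'E'
from h import *
A=lambda p:np.array(p)/4+[270,200]-0.4
B=lambda p:np.array(p)/4+[240,155]-0.4
r=lambda n,p,z:np.round(ray(n,p,np.full(len(p),z)),3)[:,:2].tolist()
print('bat',r('top',A([(436,58),(482,62),(462,443),(415,440)]),.022))
print('bat',r('scene',B([(52,256),(35,220),(440,53),(460,92)]),.022))
print('footT',r('top',A([(212,160),(240,168),(194,322),(165,312)]),.07))
print('footS',r('scene',B([(308,362),(306,332),(488,300),(492,330)]),.07))
print('boardT',r('top',A([(120,150),(72,286)]),.004))
print('boardS',r('scene',B([(342,525),(516,490)]),.004))
print('brass,flask,jar,lampbarrel',r('top',[(296.5,303),(323,200)],.0),)
E
```

```text
bat [[0.677, -0.111], [0.676, -0.142], [0.419, -0.137], [0.419, -0.106]]
bat [[0.676, -0.115], [0.675, -0.141], [0.417, -0.136], [0.42, -0.106]]
footT [[0.588, 0.036], [0.584, 0.018], [0.483, 0.041], [0.489, 0.06]]
footS [[0.589, 0.033], [0.582, 0.017], [0.486, 0.044], [0.493, 0.061]]
boardT [[0.605, 0.1], [0.51, 0.126]]
boardS [[0.603, 0.099], [0.509, 0.124]]
brass,flask,jar,lampbarrel [[0.427, 0.096], [0.714, 0.043]]
```

Request:
send_rows:
  dr:
    - [0, 0, -1.2]
    - [0, 0, -2.4]
    - [0, 0, -3.6]
    - [0, 0, -4.7]
    - [0, 0, -5.9]
    - [0, 0, -7.1]
    - [0, 0, -8.3]
    - [0, 0, -9.4]
  xyz:
    - [4, -3.5, 0]
    - [8, -7, 0]
    - [12, -10.5, 0]
    - [16.5, -14.5, 0]
    - [21, -18.5, 0]
    - [25, -22, 0]
    - [29, -25.5, 0]
    - [33, -29, 0]
  jaw: [0, 0, 0, 0, 0, 0, 0, 0]

```text
time_s: 1.1
eef_pos: [0.4059, -0.1586, 0.2502]
eef_rot: [0.0, 0.789, 0.615, 0.0]
wrist_force: [-0.7, 0.5, 0.3]
opening: -0.002
grasp_force: 0.0
```

```bash
cat >> h.py <<'E'
from scipy.spatial.transform import Rotation as R
def st():
    o=ctrl.get_obs(); w,x,y,z=o['eef_rot']; M=R.from_quat([x,y,z,w]).as_matrix()
    print(o['time_s'],'pos',np.round(o['eef_pos'],4),'q',np.round(o['q'],2),'F',np.round(o['wrist_force'],1),'op',round(o['opening'],2));print(np.round(M,3)); return np.array(o['eef_pos']),M
def to(P,M,p,yhat=None): 
    print('cm',np.round(100*M.T@(np.array(P)-p),2))
E
python3 - <<'E'
from h import *
p,M=st(); to([.549,.09,.25],M,p)
E
```

```text
1.1 pos [ 0.4059 -0.1586  0.2502] q [-0.65 -0.15  1.94  0.    1.35 -0.4 ] F [-0.7  0.5  0.3] op -0.0
[[ 0.244  0.97   0.   ]
 [ 0.97  -0.244 -0.   ]
 [-0.     0.    -1.   ]]
cm [2.761e+01 7.790e+00 2.000e-02]
```

Request:
send_rows:
  dr:
    - [0, 0, 0]
    - [0, 0, 0]
    - [0, 0, 0]
    - [0, 0, 0]
    - [0, 0, 0]
    - [0, 0, 0]
    - [0, 0, 0]
    - [0, 0, 0]
  xyz:
    - [5, 1.5, 0]
    - [10, 3, 0]
    - [15, 4.6, 0]
    - [20, 6.1, 0]
    - [25.9, 7.9, 0]
    - [25.9, 7.9, 5]
    - [25.9, 7.9, 10]
    - [25.9, 7.9, 14.5]
  jaw: [0, 0, 0, 0, 0, 0, 0, 0]

```text
time_s: 2.1
eef_pos: [0.5455, 0.0714, 0.1032]
eef_rot: [-0.0, 0.79, 0.613, -0.0]
wrist_force: [0.7, 0.1, 0.5]
opening: -0.001
grasp_force: 0.0
```

```bash
python3 - <<'E'
from h import *
p,M=st(); to([.5455,.0735,.074],M,p)
a=snap('scene','s1.png')[150:300,240:400]
b=snap('top','t1.png')[190:320,260:400]
a=cv2.resize(a,(400,375));b=cv2.resize(b,(400,371))[:371]
cv2.imwrite('pics/c1.png',np.hstack([a[:371],b])[:,:,::-1])
E
```

```text
2.1 pos [0.5455 0.0714 0.1032] q [-0.09  0.31  1.78 -0.    1.06  0.16] F [0.7 0.1 0.5] op -0.0
[[ 0.247  0.969 -0.001]
 [ 0.969 -0.247  0.   ]
 [-0.    -0.001 -1.   ]]
cm [ 0.2  -0.05  2.92]
```

View pics/c1.png

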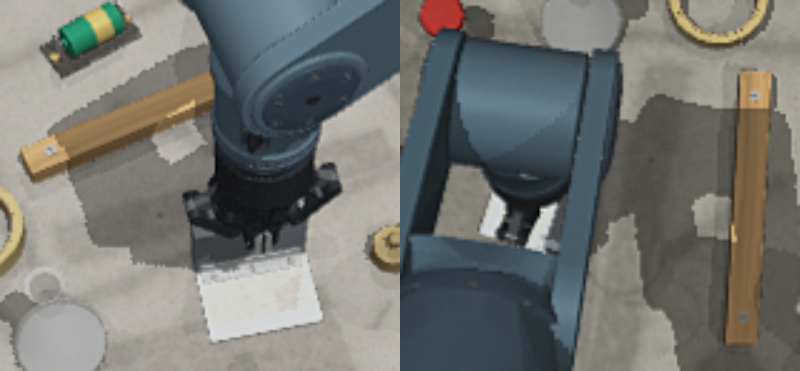

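The fingers hang over the board on the lamp side of the foot, clear of it. I'll descend and start pushing.

Request:
send_rows:
  dr:
    - [0, 0, 0]
    - [0, 0, 0]
    - [0, 0, 0]
    - [0, 0, 0]
    - [0, 0, 0]
    - [0, 0, 0]
    - [0, 0, 0]
    - [0, 0, 0]
  xyz:
    - [0, 0, 1.5]
    - [0, 0, 2.7]
    - [0, 0, 2.7]
    - [-0.7, 0, 2.7]
    - [-1.2, 0, 2.7]
    - [-1.6, 0, 2.7]
    - [-2.0, 0, 2.7]
    - [-2.4, 0, 2.7]
  jaw: [0, 0, 0, 0, 0, 0, 0, 0]

```text
time_s: 3.2
eef_pos: [0.5403, 0.0474, 0.0784]
eef_rot: [0.0, 0.79, 0.613, 0.0]
wrist_force: [0.4, 0.6, 0.3]
opening: 0.0
grasp_force: 0.1
```

Request:
send_rows:
  dr:
    - [0, 0, 0]
    - [0, 0, 0]
    - [0, 0, 0]
    - [0, 0, 0]
    - [0, 0, 0]
    - [0, 0, 0]
    - [0, 0, 0]
    - [0, 0, 0]
  xyz:
    - [-0.3, 0, 0]
    - [-0.6, 0, 0]
    - [-0.9, 0, 0]
    - [-1.2, 0, 0]
    - [-1.5, 0, 0]
    - [-1.5, 0, 0]
    - [-1.5, 0, 0]
    - [-1.5, 0, 0]
  jaw: [0, 0, 0, 0, 0, 0, 0, 0]

```text
time_s: 4.2
eef_pos: [0.5365, 0.0332, 0.0782]
eef_rot: [0.0, 0.79, 0.613, -0.0]
wrist_force: [0.1, -1.1, -0.1]
opening: 0.002
grasp_force: 0.6
```

```bash
python3 - <<'E'
from h import *
p,M=st()
a=snap('scene','s2.png')[150:300,240:400]
b=snap('wrist','w2.png')
cv2.imwrite('pics/c2.png',np.hstack([cv2.resize(a,(400,375)),cv2.resize(b,(400,375))])[:,:,::-1])
E
```

```text
4.2 pos [0.5365 0.0332 0.0782] q [-0.16  0.32  1.82 -0.    1.    0.09] F [ 0.1 -1.1 -0.1] op 0.0
[[ 0.248  0.969 -0.   ]
 [ 0.969 -0.248 -0.   ]
 [-0.    -0.    -1.   ]]
```

View pics/c2.png

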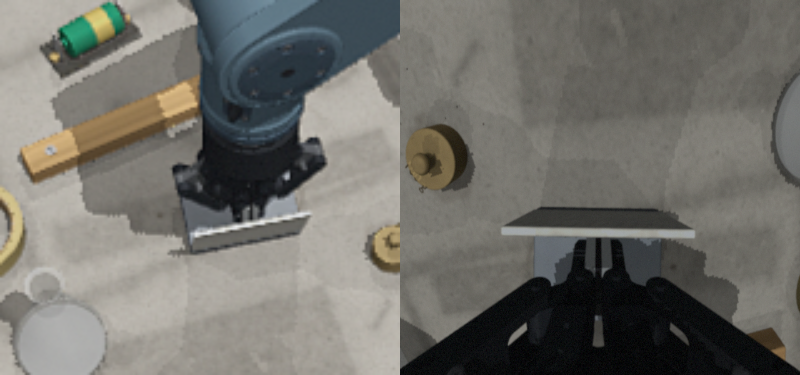

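The screen has gone over and is nearly upright, with its board leaning on the back of the fingers and the foot under them. I'll ease the fingers toward the batten so it settles, then lift.

Request:
send_rows:
  dr:
    - [0, 0, 0]
    - [0, 0, 0]
    - [0, 0, 0]
    - [0, 0, 0]
    - [0, 0, 0]
    - [0, 0, 0]
    - [0, 0, 0]
    - [0, 0, 0]
  xyz:
    - [-0.4, 0, 0]
    - [-0.8, 0, 0]
    - [-1.2, 0, 0]
    - [-1.6, 0, 0]
    - [-2.0, 0, 0]
    - [-2.0, 0, -2]
    - [-2.0, 0, -6]
    - [-2.0, 0, -11]
  jaw: [0, 0, 0, 0, 0, 0, 0, 0]

```text
time_s: 5.3
eef_pos: [0.5306, 0.014, 0.1882]
eef_rot: [-0.001, 0.79, 0.613, -0.001]
wrist_force: [0.8, -0.4, -0.5]
opening: -0.003
grasp_force: 0.0
```

```bash
python3 - <<'E'
from h import *
p,M=st(); print(np.round(ctrl.calibration('wrist')['world_from_camera'],3))
a=snap('scene','s3.png')[150:300,240:400]
b=snap('wrist','w3.png')
cv2.imwrite('pics/c3.png',np.hstack([cv2.resize(a,(280,262)),cv2.resize(b,(520,390))[:262+128][-262:]])[:,:,::-1])
cv2.imwrite('pics/w3b.png',cv2.resize(b,(640,480))[:,:,::-1])
E
```

```text
5.3 pos [0.5306 0.014  0.1882] q [-0.2   0.15  1.77  0.    1.22  0.05] F [ 0.8 -0.4 -0.5] op -0.0
[[ 0.248  0.969 -0.003]
 [ 0.969 -0.248  0.001]
 [ 0.    -0.003 -1.   ]]
[[ 0.969  0.236  0.077  0.549]
 [-0.249  0.923  0.293  0.089]
 [-0.002 -0.303  0.953  0.312]
 [ 0.     0.     0.     1.   ]]
```

View pics/w3b.png

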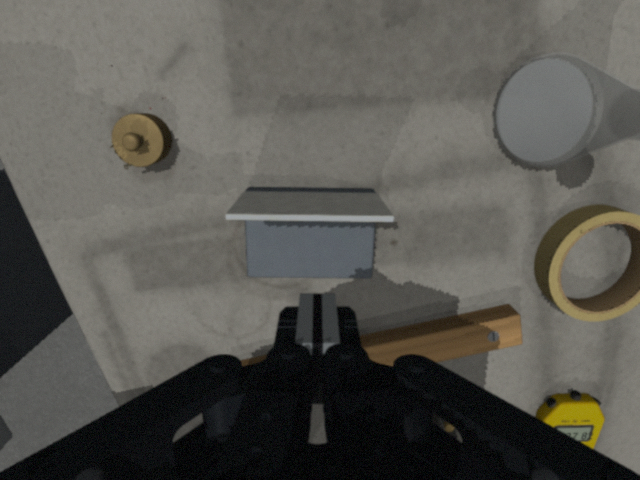

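The screen stands upright. The heel bottom edge runs (248,188)-(373,188), the board top edge (227,218)-(393,219), and the foot's toe top edge (247,278)-(374,278). The batten is at lower right.

```bash
python3 - <<'E'
from h import *
for p,z in(([(248,188),(373,188)],0),([(228,216),(392,217)],.087),([(247,278),(374,278)],.02),([(514,305),(362,345)],.022)):
    r=ray('wrist',p,[z,z]);d=r[1]-r[0];print(np.round(r[:,:2],4).tolist(),np.round(r.mean(0)[:2],4),np.linalg.norm(d).round(4),np.degrees(np.arctan2(d[1],d[0])).round(1))
E
```

```text
[[0.4873, 0.0417], [0.5824, 0.017]] [0.5349 0.0294] 0.0982 -14.5
[[0.4888, 0.0418], [0.5812, 0.0171]] [0.535  0.0294] 0.0956 -14.9
[[0.4692, -0.0238], [0.5662, -0.0491]] [ 0.5177 -0.0365] 0.1002 -14.7
[[0.6721, -0.101], [0.544, -0.105]] [ 0.608 -0.103] 0.1282 -178.2
```

```bash
cat >> h.py <<'E'
def goal(P,th,yaw=-1.0):
    o=ctrl.get_obs();w,x,y,z=o['eef_rot'];M=R.from_quat([x,y,z,w]).as_matrix()
    a=np.radians(yaw);t=np.radians(th);y_=np.array([np.cos(a),np.sin(a),0]);b=np.array([-y_[1],y_[0],0])
    z_=np.array([0,0,-np.cos(t)])-b*np.sin(t);M1=np.c_[np.cross(y_,z_),y_,z_]
    print('dr',np.round(np.degrees(R.from_matrix(M.T@M1).as_rotvec())/6,2),'cm',np.round(100*M.T@(np.array(P)-o['eef_pos']),2))
E
python3 -c "
from h import *
goal([.53,.105,.19],28)"
```

```text
dr [-0.45 -4.64 -2.2 ] cm [ 8.76 -2.78  0.4 ]
```

Request:
send_rows:
  dr:
    - [-0.08, -0.8, -0.4]
    - [-0.16, -1.6, -0.8]
    - [-0.24, -2.4, -1.2]
    - [-0.32, -3.2, -1.6]
    - [-0.4, -4.0, -1.9]
    - [-0.45, -4.64, -2.2]
    - [-0.45, -4.64, -2.2]
    - [-0.45, -4.64, -2.2]
  xyz:
    - [1.5, -0.5, 0.1]
    - [3, -1, 0.1]
    - [4.5, -1.5, 0.2]
    - [6, -2, 0.3]
    - [7.5, -2.4, 0.4]
    - [8.8, -2.8, 0.4]
    - [8.8, -2.8, 0.4]
    - [8.8, -2.8, 0.4]
  jaw: [60, 60, 60, 60, 60, 60, 60, 60]

```text
time_s: 6.4
eef_pos: [0.5262, 0.1057, 0.1838]
eef_rot: [0.165, 0.692, 0.681, -0.175]
wrist_force: [0.3, -0.5, 0.7]
opening: 0.601
grasp_force: 0.0
```

```bash
python3 - <<'E'
from h import *
st(); goal([.53,.105,.045],28)
E
```

```text
6.4 pos [0.5262 0.1057 0.1838] q [ 0.23  0.31  1.66 -0.48  1.33  0.4 ] F [ 0.3 -0.5  0.7] op 0.6
[[ 0.011  1.    -0.018]
 [ 0.884 -0.018 -0.467]
 [-0.467 -0.01  -0.884]]
dr [-0.09 -0.02  0.04] cm [ 6.43  0.53 12.3 ]
```

Request:
send_rows:
  dr:
    - [0, 0, 0]
    - [0, 0, 0]
    - [0, 0, 0]
    - [0, 0, 0]
    - [0, 0, 0]
    - [0, 0, 0]
    - [0, 0, 0]
    - [0, 0, 0]
  xyz:
    - [1.4, 0.1, 2.7]
    - [2.8, 0.2, 5.4]
    - [4.2, 0.4, 8.1]
    - [5.6, 0.5, 10.8]
    - [6.4, 0.5, 12.3]
    - [6.9, 0.5, 13.2]
    - [7.1, 0.5, 13.6]
    - [7.1, 0.5, 13.6]
  jaw: [60, 60, 60, 60, 60, 60, 60, 60]

```text
time_s: 7.4
eef_pos: [0.5302, 0.1051, 0.0313]
eef_rot: [0.166, 0.692, 0.681, -0.175]
wrist_force: [-0.1, 0.3, -0.2]
opening: 0.604
grasp_force: 0.0
```

```bash
python3 - <<'E'
from h import *
st(); goal([.53,.105,.024],28)
a=snap('scene','s4.png')[170:300,290:390]
b=snap('wrist','w4.png')
cv2.imwrite('pics/c4.png',np.hstack([cv2.resize(a,(346,450)),cv2.resize(b,(450,450))])[:,:,::-1])
E
```

```text
7.4 pos [0.5302 0.1051 0.0313] q [ 0.23  0.55  1.7  -0.53  1.09  0.54] F [-0.1  0.3 -0.2] op 0.6
[[ 0.012  1.    -0.016]
 [ 0.884 -0.018 -0.468]
 [-0.468 -0.009 -0.884]]
dr [-0.08 -0.02  0.04] cm [ 0.33 -0.02  0.65]
```

View pics/c4.png

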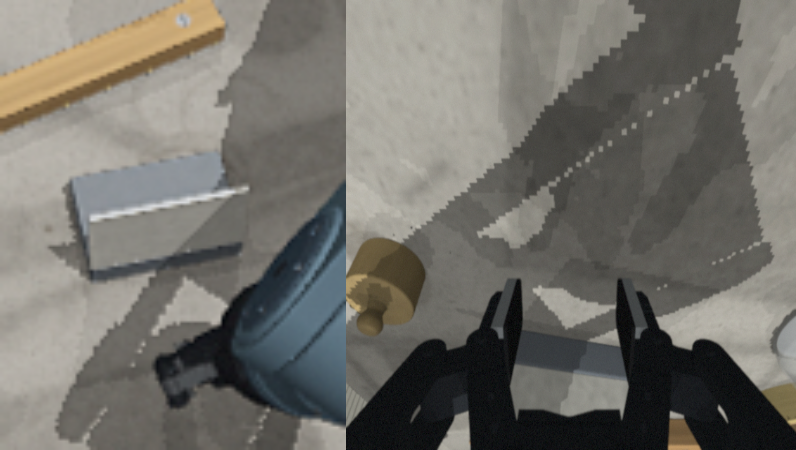

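Screen upright, fingers straddle nothing and sit on the lamp side, clear of the brass mass. I'll lower gently, watching the force.

Request:
send_rows:
  dr:
    - [0, 0, 0]
    - [0, 0, 0]
    - [0, 0, 0]
    - [0, 0, 0]
    - [0, 0, 0]
    - [0, 0, 0]
    - [0, 0, 0]
    - [0, 0, 0]
  xyz:
    - [0.1, 0, 0.15]
    - [0.15, 0, 0.3]
    - [0.2, 0, 0.4]
    - [0.25, 0, 0.5]
    - [0.3, 0, 0.6]
    - [0.35, 0, 0.7]
    - [0.4, 0, 0.75]
    - [0.4, 0, 0.75]
  jaw: [60, 60, 60, 60, 60, 60, 60, 60]

```text
time_s: 8.5
eef_pos: [0.5297, 0.1051, 0.0222]
eef_rot: [0.166, 0.692, 0.681, -0.175]
wrist_force: [-0.1, 0.2, -0.3]
opening: 0.601
grasp_force: 0.0
```

Request:
send_rows:
  dr:
    - [0, 0, 0]
    - [0, 0, 0]
    - [0, 0, 0]
    - [0, 0, 0]
    - [0, 0, 0]
    - [0, 0, 0]
    - [0, 0, 0]
    - [0, 0, 0]
  xyz:
    - [0.02, 0, 0.05]
    - [0.05, 0, 0.1]
    - [0.07, 0, 0.15]
    - [0.1, 0, 0.2]
    - [0.12, 0, 0.25]
    - [0.14, 0, 0.3]
    - [0.16, 0, 0.35]
    - [0.16, 0, 0.35]
  jaw: [60, 60, 60, 60, 60, 60, 60, 60]

```text
time_s: 9.5
eef_pos: [0.5297, 0.1048, 0.0184]
eef_rot: [0.166, 0.692, 0.681, -0.175]
wrist_force: [0.2, 0.5, -0.5]
opening: 0.597
grasp_force: 0.0
```

Request:
send_rows:
  dr:
    - [0, 0, 0]
    - [0, 0, 0]
    - [0, 0, 0]
    - [0, 0, 0]
    - [0, 0, 0]
    - [0, 0, 0]
    - [0, 0, 0]
    - [0, 0, 0]
  xyz:
    - [-0.88, 0, 0.47]
    - [-1.77, 0, 0.94]
    - [-2.65, 0, 1.4]
    - [-3.54, 0, 1.87]
    - [-4.1, 0, 2.15]
    - [-4.6, 0, 2.43]
    - [-5.1, 0, 2.7]
    - [-5.5, 0, 2.9]
  jaw: [60, 60, 60, 60, 60, 60, 60, 60]

```text
time_s: 10.5
eef_pos: [0.5285, 0.0426, 0.0185]
eef_rot: [0.165, 0.692, 0.681, -0.175]
wrist_force: [-0.7, 1.6, 0.2]
opening: 0.592
grasp_force: 0.7
```

Request:
send_rows:
  dr:
    - [0, 0, 0]
    - [0, 0, 0]
    - [0, 0, 0]
    - [0, 0, 0]
    - [0, 0, 0]
    - [0, 0, 0]
    - [0, 0, 0]
    - [0, 0, 0]
  xyz:
    - [-0.3, 0, 0.16]
    - [-0.6, 0, 0.32]
    - [-0.9, 0, 0.48]
    - [-1.2, 0, 0.64]
    - [-1.5, 0, 0.8]
    - [-1.8, 0, 0.95]
    - [-2.1, 0, 1.11]
    - [-2.1, 0, 1.11]
  jaw: [60, 60, 60, 60, 60, 60, 60, 60]

```text
time_s: 11.5
eef_pos: [0.5282, 0.0185, 0.0187]
eef_rot: [0.166, 0.692, 0.681, -0.176]
wrist_force: [0.0, 0.7, 0.0]
opening: 0.602
grasp_force: 0.0
```

```bash
python3 - <<'E'
from h import *
st()
a=snap('scene','s5.png')[170:300,290:390]
b=snap('wrist','w5.png')
cv2.imwrite('pics/c5.png',np.hstack([cv2.resize(a,(346,450)),cv2.resize(b,(450,450))])[:,:,::-1])
E
```

```text
11.5 pos [0.5282 0.0185 0.0187] q [ 0.08  0.53  1.78 -0.59  0.98  0.46] F [0.  0.7 0. ] op 0.6
[[ 0.012  1.    -0.017]
 [ 0.884 -0.018 -0.468]
 [-0.468 -0.01  -0.884]]
```

View pics/c5.png

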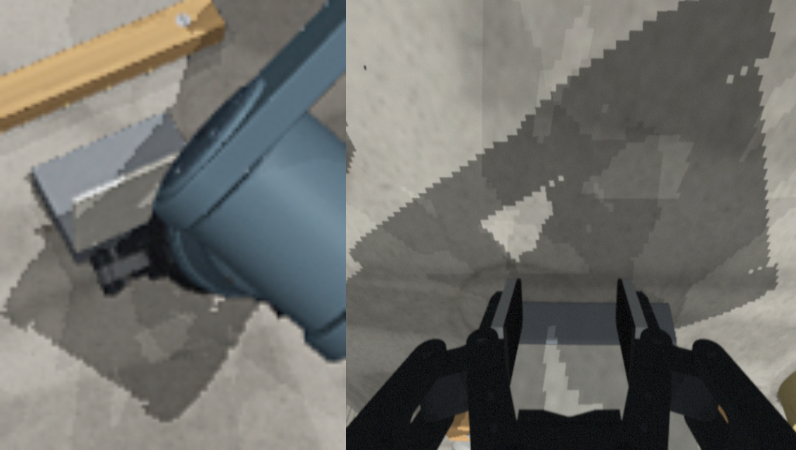

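Both fingers bear on the heel face and the screen is upright, nearly square to the batten, about 40 mm short of it. I'll keep pushing and slow down near contact.

Request:
send_rows:
  dr:
    - [0, 0, 0]
    - [0, 0, 0]
    - [0, 0, 0]
    - [0, 0, 0]
    - [0, 0, 0]
    - [0, 0, 0]
    - [0, 0, 0]
    - [0, 0, 0]
  xyz:
    - [-0.4, 0, 0.21]
    - [-0.8, 0, 0.42]
    - [-1.2, 0, 0.64]
    - [-1.6, 0, 0.85]
    - [-2.0, 0, 1.06]
    - [-2.35, 0, 1.24]
    - [-2.7, 0, 1.43]
    - [-2.9, 0, 1.54]
  jaw: [60, 60, 60, 60, 60, 60, 60, 60]

```text
time_s: 12.6
eef_pos: [0.5276, -0.0141, 0.0186]
eef_rot: [0.166, 0.692, 0.681, -0.175]
wrist_force: [0.9, 3.3, 2.4]
opening: 0.599
grasp_force: 1.4
```

Request:
send_rows:
  dr:
    - [0, 0, 0]
    - [0, 0, 0]
    - [0, 0, 0]
    - [0, 0, 0]
    - [0, 0, 0]
    - [0, 0, 0]
    - [0, 0, 0]
    - [0, 0, 0]
  xyz:
    - [-0.06, 0, 0.03]
    - [-0.12, 0, 0.06]
    - [-0.18, 0, 0.1]
    - [-0.24, 0, 0.13]
    - [-0.3, 0, 0.16]
    - [-0.36, 0, 0.19]
    - [-0.36, 0, 0.19]
    - [-0.36, 0, 0.19]
  jaw: [60, 60, 60, 60, 60, 60, 60, 60]

```text
time_s: 13.6
eef_pos: [0.5275, -0.018, 0.0186]
eef_rot: [0.166, 0.692, 0.681, -0.175]
wrist_force: [-0.1, 2.4, 2.0]
opening: 0.597
grasp_force: 1.2
```

```bash
python3 - <<'E'
from h import *
st()
a=snap('scene','s6.png')[170:270,270:370]
cv2.imwrite('pics/c6.png',cv2.resize(a,(600,600),interpolation=cv2.INTER_CUBIC)[:,:,::-1])
E
```

```text
13.6 pos [ 0.5275 -0.018   0.0186] q [ 0.01  0.51  1.81 -0.61  0.95  0.42] F [-0.1  2.4  2. ] op 0.6
[[ 0.011  1.    -0.017]
 [ 0.884 -0.018 -0.468]
 [-0.468 -0.01  -0.884]]
```

Request:
send_rows:
  dr:
    - [0, 0, 0]
    - [0, 0, 0]
    - [0, 0, 0]
    - [0, 0, 0]
    - [0, 0, 0]
    - [0, 0, 0]
    - [0, 0, 0]
    - [0, 0, 0]
  xyz:
    - [-0.06, 0, 0.03]
    - [-0.12, 0, 0.06]
    - [-0.18, 0, 0.1]
    - [-0.24, 0, 0.13]
    - [-0.24, 0, 0.13]
    - [-0.24, 0, 0.13]
    - [-0.24, 0, 0.13]
    - [-0.24, 0, 0.13]
  jaw: [60, 60, 60, 60, 60, 60, 60, 60]

```text
time_s: 14.65
eef_pos: [0.5274, -0.0208, 0.0186]
eef_rot: [0.166, 0.692, 0.681, -0.175]
wrist_force: [0.5, 1.4, 1.8]
opening: 0.6
grasp_force: 1.2
```

Request:
send_rows:
  dr:
    - [0, 0, 0]
    - [0, 0, 0]
    - [0, 0, 0]
    - [0, 0, 0]
    - [0, 0, 0]
    - [0, 0, 0]
    - [0, 0, 0]
    - [0, 0, 0]
  xyz:
    - [-0.06, 0, 0.03]
    - [-0.12, 0, 0.06]
    - [-0.18, 0, 0.1]
    - [-0.24, 0, 0.13]
    - [-0.24, 0, 0.13]
    - [-0.24, 0, 0.13]
    - [-0.24, 0, 0.13]
    - [-0.24, 0, 0.13]
  jaw: [60, 60, 60, 60, 60, 60, 60, 60]

```text
time_s: 15.65
eef_pos: [0.5274, -0.0233, 0.0185]
eef_rot: [0.166, 0.692, 0.681, -0.175]
wrist_force: [-0.1, 5.3, 3.0]
opening: 0.603
grasp_force: 2.6
```

```bash
python3 - <<'E'
from h import *
st()
b=snap('top','t7.png')
a=snap('scene','s7.png')[170:270,270:370]
cv2.imwrite('pics/c7.png',np.hstack([cv2.resize(a,(400,400),interpolation=cv2.INTER_CUBIC),cv2.resize(b[200:320,300:420],(400,400),interpolation=cv2.INTER_CUBIC)])[:,:,::-1])
E
```

```text
15.65 pos [ 0.5274 -0.0233  0.0185] q [-0.    0.51  1.81 -0.62  0.94  0.41] F [-0.1  5.3  3. ] op 0.6
[[ 0.011  1.    -0.017]
 [ 0.884 -0.018 -0.468]
 [-0.468 -0.01  -0.884]]
```

View pics/c7.png

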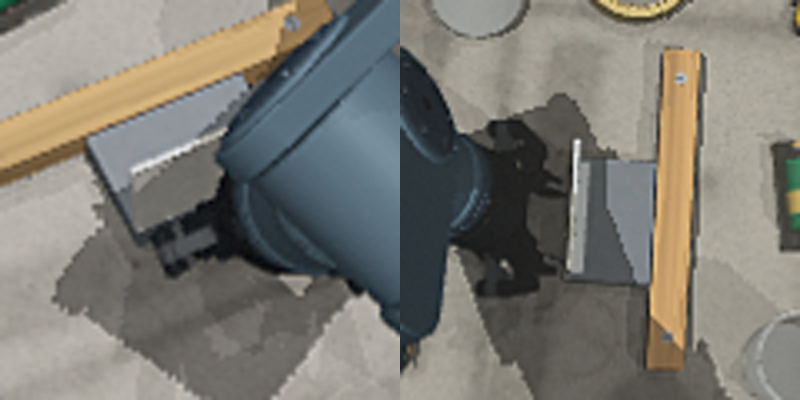

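The toe edge lies against the batten face, square and about midway along, and the contact force rose to 5 N. I'll back straight off, then lift clear.

Request:
send_rows:
  dr:
    - [0, 0, 0]
    - [0, 0, 0]
    - [0, 0, 0]
    - [0, 0, 0]
    - [0, 0, 0]
    - [0, 0, 0]
    - [0, 0, 0]
    - [0, 0, 0]
  xyz:
    - [0.1, 0, -0.05]
    - [0.3, 0, -0.16]
    - [0.8, 0, -0.42]
    - [1.7, 0, -0.9]
    - [2.8, 0, -1.5]
    - [4.2, 0, -2.2]
    - [5.7, 0, -3.0]
    - [6.2, 0, -3.3]
  jaw: [60, 60, 60, 60, 60, 60, 60, 60]

```text
time_s: 16.75
eef_pos: [0.5288, 0.0483, 0.0187]
eef_rot: [0.166, 0.691, 0.681, -0.175]
wrist_force: [0.4, 0.2, 0.2]
opening: 0.6
grasp_force: 0.0
```

Request:
send_rows:
  dr:
    - [0, 0, 0]
    - [0, 0, 0]
    - [0, 0, 0]
    - [0, 0, 0]
    - [0, 0, 0]
    - [0, 0, 0]
    - [0, 0, 0]
    - [0, 0, 0]
  xyz:
    - [-0.5, 0, -2]
    - [-1.5, 0, -5]
    - [-3, 0, -9]
    - [-4, 0, -13]
    - [-5, 0, -17]
    - [-5, 0, -20]
    - [-5, 0, -20]
    - [-5, 0, -20]
  jaw: [60, 60, 60, 60, 60, 60, 60, 60]

```text
time_s: 17.75
eef_pos: [0.5309, 0.0958, 0.2185]
eef_rot: [0.165, 0.692, 0.681, -0.176]
wrist_force: [-0.6, -0.4, 0.4]
opening: 0.6
grasp_force: 0.0
```

```bash
python3 - <<'E'
from h import *
st(); im=snap('scene','s8.png')
# predicted screen (toe on batten) corners vs image: overlay check by numbers
bx=np.array([.017,1.,0]);by=np.array([1,-.017,0])
g=cv2.cvtColor(im,cv2.COLOR_RGB2HSV)
m=((g[:,:,1]<60)&(im[:,:,2]>im[:,:,0].astype(int)+6)).astype(np.uint8)
m[:160]=0;m[280:]=0;m[:,:270]=0;m[:,380:]=0
n,l,s,c=cv2.connectedComponentsWithStats(m)
k=1+np.argmax(s[1:,4]);print(s[k]);pts=np.argwhere(l==k)[:,::-1].astype(np.float32)
box=cv2.approxPolyDP(cv2.convexHull(pts),3,True)[:,0];print(box.tolist())
print(np.round(ray('scene',box,np.full(len(box),.02))[:,:2],3).tolist())
E
```

```text
17.75 pos [0.5309 0.0958 0.2185] q [ 0.21  0.27  1.64 -0.48  1.38  0.36] F [-0.6 -0.4  0.4] op 0.6
[[ 0.011  1.    -0.018]
 [ 0.884 -0.018 -0.468]
 [-0.468 -0.01  -0.884]]
[292 189  44  36 509]
[[335.0, 198.0], [302.0, 224.0], [292.0, 208.0], [293.0, 204.0], [328.0, 189.0]]
[[0.486, -0.079], [0.583, -0.052], [0.585, -0.1], [0.578, -0.109], [0.489, -0.108]]
```

```bash
python3 -c "
from h import *
print(ctrl.hand_in())"
```

```text
the job is handed in; nothing more can be done
None
```

I handed the job in at about 18 s. By the last camera measurement, the screen's foot is flat on the worktop and its toe edge is square against the lamp-side face of the batten, about 15 mm off its middle. The arm was clear, I never moved the bystanders, and I haven't seen the verdict.

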